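Open the vial drawer and hold its sprung pusher back for refilling

TASK

A row in the top drawer of the white countertop drawer unit needs refilling with vials. Pull the top drawer out to its stop, then push the red-topped, spring-loaded pusher plate inside it sideways to the left until it lines up with the green mark on the top edge of the drawer front, and keep it there: finish while still holding the plate steady at the mark with the gripper's fingers, the drawer still fully out, and leave the loose vial, jar and bin beside the unit where they stand.

Things in the scene. Friction and masses are not known exactly. Their poses are not given: they have to be found in the camera images.
- unit: White countertop drawer unit, fixed, 240 deep (x) x 340 wide (y) x 180 mm high. Origin: centre of its underside. Its front faces its own -x (towards the robot, turned up to 13 degrees); +y is its left as the robot sees it. Carcass front plane at x = -120 mm. The top board covers shut drawers; a fixed tray 25 mm high lies on its back half. The lower drawer is only a fixed front, its handle at height 45 mm reaching to x = -160 mm.
- drawer (a joint): Opening of the top drawer in m: 0 shut, 0.150 at its stop; it slides along the unit's -x and stays where it is left (friction 2.5 N). It starts 0 to 30 mm open. Its front panel is 15 mm thick, 336 wide, from height 90 to 163 mm, just before the carcass.
- drawer_handle (a point): Middle of the top drawer's steel handle: a round level bar 12 mm thick and 100 mm long along y, at height 142 mm, its centre line 42 mm in front of the drawer front (36 mm clear gap behind it), bent back to the panel at both ends. Moves with the drawer; axes as the unit's.
- drawer_floor (a point): Point on the top drawer's inner floor (height 95 mm), midway across, 56 mm behind the front panel's inner face; moves with the drawer, axes as the unit's. Inside it is 300 mm wide, side walls up to 140 mm. A divider up to 130 mm stands 115 mm behind the panel, fixed stock (up to 129 mm) behind it. An 8 mm guide rod runs across at height 105 mm, 85 mm behind the panel.
- pusher (a joint): Travel of the pusher plate in m: 0 at rest, growing as it is pushed along the unit's +y (left) against its spring, 0.140 at its end stop. The spring pushes it back to the right with about 3 N at rest and 45 N/m more (about 8 N at 110 mm).
- pusher_top (a point): Middle of the top edge (height 155.5 mm) of the upright pusher plate, grey with a red top edge: 10 mm thick (y), 100 mm long (x, 6 to 106 mm behind the front panel), down to the drawer floor. At rest it stands at unit y = -60 mm, with 85 mm of empty drawer on its right; a foot 24 mm high is on its left. Drawer fully out: this point is 94 mm before the carcass. Axes as the unit's.
- green_mark (a point): Middle of the upper side of the green mark, 16 mm wide (y), on the blue top edge of the drawer front at height 165 mm; moves only with the drawer. It is set anew each time, 50 to 110 mm to the left (+y) of the plate's rest place. Axes as the unit's: the plate lines up when pusher_top and the mark agree along the unit's y axis.
- vial: Bystander: loose amber vial with white cap, 34 mm wide, 70 mm high, on the table at the left, in front of the jar. Origin: centre of its underside.
- jar: Bystander: loose white jar with blue cap, 70 mm wide, 100 mm high, on the table left of the unit. Origin: centre of its underside.
- bin: Bystander: loose open red bin, 150 x 100 x 60 mm, on the table right of the unit. Origin: centre of its underside.

How it is judged:
By the outcome, as a careful person would: the job done as asked, in the order asked, and still so for the second after the job is handed in, while the arm keeps its last pose, push and grip.
It also fails if it takes over 51 s, if anything falls off the work surface, if the arm or the gripper's body presses on something with over 40 N, if the wrist force passes 120 N, or if a joint passes its speed limit or range.

ROBOT

A 6-joint arm with a two-finger parallel gripper is mounted at the origin on the work surface. World frame = base frame: x ahead of the robot, y to its left, z up, the work surface at z = 0. Lengths are in mm, angles in rad, forces in N, time in s.
With the tool pointing down it reaches from about 250 to 775 mm from the base axis. Payload 8.9 kg.
Tool frame: the origin (TCP) lies at the very end of the fingers, on their centre line; the grasp point (between the pads) lies 19 mm behind it (ctrl.grasp_offset is the distance from the TCP to the grasp point, in mm); z points along the fingers, y is the direction in which the jaws open and shut (so a half turn about z gives the same grasp; the last joint's range is limited). The gripper opens to 85 mm and grips with 20 to 120 N. Pads are 22 mm wide; open, the fingers measure 114 mm over their backs; the gripper's body (76 mm by 85 mm) begins 54 mm behind the grasp point. The pads swing forward as they close: fully open they stand 13 mm farther back than shut.
Start: joints at [-0.139, 0.291, -0.153, 1.127, 0, 1.431], TCP at [524.999, 0.004, 231.305] pointing down, gripper open.
Joint ranges: [-2.52, 2.52], [-0.91, 1.74], [-1.3, 1.37], [-1.96, 2.02], [-1.52, 1.47], [-3.14, 3.14]. Speed limits (rad/s): [2.22, 2.22, 2.79, 3.14, 3.14, 3.14].

INTERFACE

Orientations are given as a unit quaternion [x, y, z, w].
In Python, from bench import telemetry, snapshot, close_job, spotter, ctrl gives the robot as it stands.
- The arm moves only by the shell command python3 -m crank 'ROWS' [OPENING]. ROWS is a JSON object of lists of equal length, an entry for each row: "slide": the shift along the tool's x, y, z in m, a list of three; "turn": the turn, a rotation vector about the tool's x, y, z in rad, a list of three. In form: {"slide": [[x, y, z], ...], "turn": [[ax, ay, az], ...]}. A call has 1 to 8 rows; each row shifts and turns the commanded pose from where the row before left it, along the tool's axes as they then stand; what a row does not reach is not made up. A row lasts 1/10 s, in which the tool goes at most 50 mm and 8.59 degrees, less where a joint would pass 70% of its speed; a pose out of reach is approached as far as the arm can. A call is refused whole if a number of a shift passes 0.05 or a number of a turn 0.15, either way. A call with a gripper value outside its range is refused whole. OPENING is the opening, from -1 (shut) to 1 (fully open), set as the call begins (- or left out, the last holds). The fingers move at their own pace and stop on an object; the grip force is fixed at half the most. Time passes only in rows, so rows that do not move let the fingers close. It gives the time, the measured TCP pose, the force and the opening at its end, in the units of the state.
- telemetry.read_state(): the state, without advancing time (a new reading comes with each control period).
- snapshot(name): name is "scene" or "side" or "wrist"; returns a dict with "pixels" (480x640x3 uint8, blue, green, red), "camera_matrix" (3x3 intrinsics, pixels), "T" (4x4, takes a point from camera to world coordinates). Camera axes: x right, y down, z forward; pixel columns grow to the right and rows downward; lengths in mm; the calibration is good to about 2 mm. A picture is of the moment at which its call begins. There is no depth.
- close_job(): hands the job in, once; it reports no verdict.
Trained networks look in the newest picture that a camera, given by its name, has taken for a name from the list of things; names that differ only in an ending like _2 or _b are one class to them, and where a whole thing is asked for, a point or a joint stands for the part that bears it (a point fixed in the world has none). Each returns a list of dicts, best first, with "p" (0 to 1); they miss things now and then, are a little off and sometimes report something else, mostly with a low value. They report only what shows in the picture. A call takes as long as a camera call.
- spotter.search_frame(camera, name): "at" ([x, y, z] in mm, in the coordinates of the camera as it stood for that picture, good to about 4 mm: the middle of the surface that is visible of it).
- spotter.masks_of(camera, name): "mask" (480x640 bool, what is visible of it).
The state is a dict: "time": time; "joint_positions": joint angles; "joint_velocities": joint speeds; "tau": joint torques, N m; "ee_pos": TCP position; "orientation": TCP orientation; "ft_force": force on the tool from outside, world axes, zero at the start; "torque": the same for the moment, N m; "width": finger opening in mm.
Only numpy, scipy, OpenCV 4.12 (cv2) and the standard library are available. Lean on these libraries where they do the work, as an engineer would, in place of code of your own. Each camera call takes 0.05 s, during which the arm holds its last target.

## Working session

There is one attempt and no reset: what is moved stays moved. The work goes in short steps, Python scripts to look and compute and a shell command to move; the robot and the scene stay as the last step left them, time stands still between calls to the robot, and variables do not carry over. Pictures are saved under pics/ and viewed, and the job is handed in when it is done.

```bash
ls; mkdir -p pics; cat > h.py <<'E'
import numpy as np, cv2
from scipy.spatial.transform import Rotation as R
from bench import telemetry, snapshot, close_job, spotter, ctrl
def snap(cam,fn=None):
    s=snapshot(cam)
    if fn: cv2.imwrite('pics/'+fn,s['pixels'])
    return s
def world(s,p):
    return (np.array(s['T'])@np.r_[p,1])[:3]
def proj(s,P):
    c=np.linalg.inv(s['T'])@np.r_[P,1]; u=s['camera_matrix']@c[:3]; return u[:2]/u[2]
def ray_z(s,uv,z):
    d=np.array(s['T'])[:3,:3]@np.linalg.inv(s['camera_matrix'])@np.r_[uv,1]; o=np.array(s['T'])[:3,3]
    return o+d*(z-o[2])/d[2]
E
python3 - <<'E'
from h import *
st=telemetry.read_state(); print({k:np.round(v,3) for k,v in st.items()})
for c in ['scene','side','wrist']:
    s=snap(c,c+'0.png')
    for n in ['unit','drawer_handle','green_mark','pusher_top','drawer_floor','vial','jar','bin']:
        if c=='wrist' and n in('vial','jar','bin'):continue
        try:
            r=spotter.search_frame(c,n)
            print(c,n,[(round(x['p'],2),np.round(world(s,x['at']),1)) for x in r[:2]])
        except Exception as e: print(c,n,e)
E
```

```text
pics
{'time': np.float64(0.0), 'joint_positions': array([-0.139,  0.291, -0.154,  1.127,  0.   ,  1.432]), 'joint_velocities': array([ 0.001,  0.   ,  0.   ,  0.002, -0.   , -0.002]), 'tau': array([-3.0000e-03, -5.3715e+01,  3.3136e+01,  1.6000e-02, -0.0000e+00,
        0.0000e+00]), 'ee_pos': array([5.24567e+02, 5.60000e-02, 2.30730e+02]), 'orientation': array([ 0.707,  0.707, -0.   , -0.001]), 'ft_force': array([ 0.763, -0.784,  0.469]), 'torque': array([ 0.015,  0.007, -0.029]), 'width': np.float64(85.416)}
scene unit [(0.92, array([775.9,  60.6, 182.8]))]
scene drawer_handle [(0.68, array([615.7,  12.7, 166. ]))]
scene green_mark [(0.58, array([630.8,  38.8, 166.3]))]
scene pusher_top []
scene drawer_floor [(0.84, array([619.4,  13.1, 160.1])), (0.56, array([ 585.7, -289.1,   19.3]))]
scene vial [(0.8, array([477. , 201.2,  62.9]))]
scene jar [(0.76, array([570.3, 221.2,  95.1]))]
scene bin [(0.8, array([ 587.1, -285.8,   21.4]))]
side unit [(0.68, array([711.4, -49.4, 166. ]))]
side drawer_handle [(0.67, array([638.8, -30.3, 142.3]))]
side green_mark [(0.39, array([627.6,  40.7, 163.3]))]
side pusher_top [(0.43, array([685.3, -47. , 129.4]))]
side drawer_floor [(0.57, array([638.8, -29.9, 140. ]))]
side vial [(0.81, array([459.3, 186.9,  45.6])), (0.57, array([632.2, -27.1, 138.4]))]
side jar [(0.81, array([536.1, 189.8,  66.9]))]
side bin [(0.86, array([ 602.2, -256.6,   20.2]))]
wrist unit [(0.84, array([645.8,  45.8, 172.3]))]
wrist drawer_handle [(0.86, array([623.2,  45.3, 149.6]))]
wrist green_mark [(0.79, array([631.6,  40.7, 169. ]))]
wrist pusher_top [(0.49, array([670.8, -37.3, 140.3]))]
wrist drawer_floor [(0.66, array([620.5,  48.9, 150.8])), (0.19, array([628.3,  41.3, 168. ]))]
```

View pics/scene0.png

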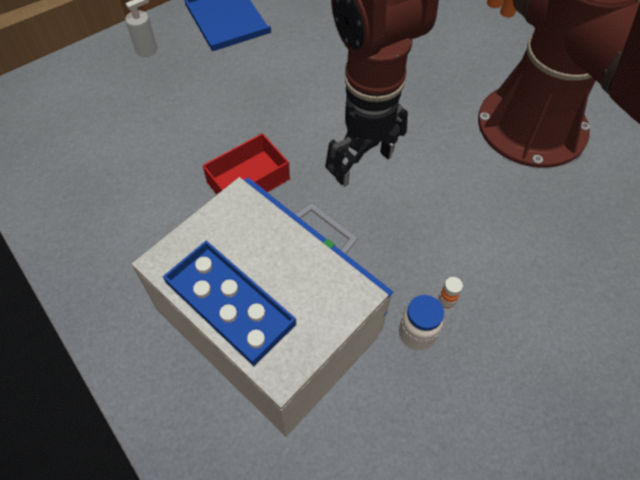

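View pics/side0.png

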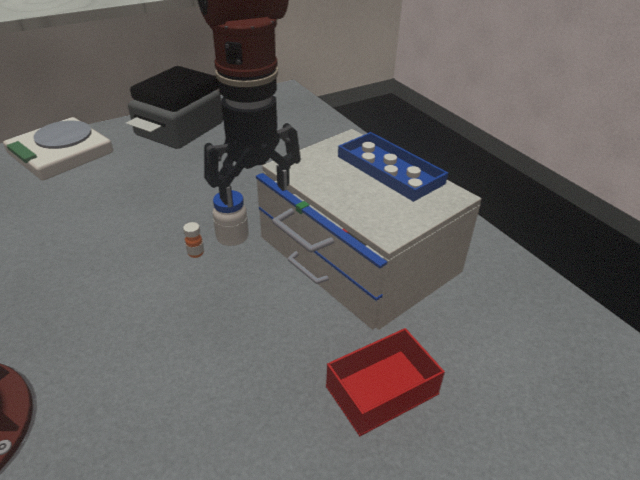

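View pics/wrist0.png

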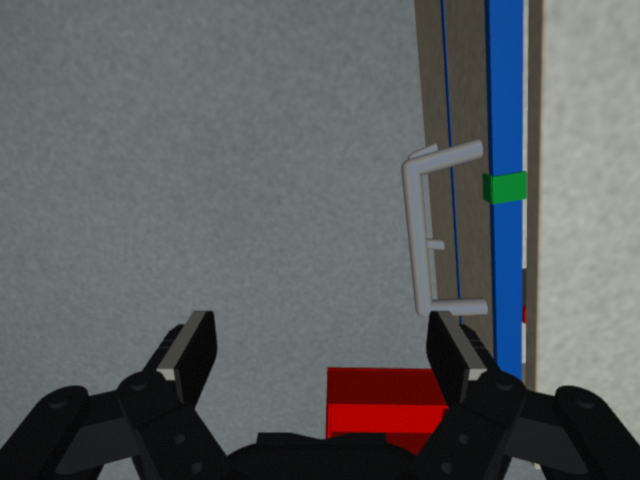

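Scene and side views show the unit: handle at about (310,210)-(352,240) in scene, green mark at (328,244). The drawer is slightly open. In the wrist view the handle bar runs from (405,165) to (422,310), with the mark at (505,187) and the pusher's red edge just visible at (525,315). Next I work out the geometry.

```bash
python3 - <<'E'
from h import *
s=snap('wrist'); sc=snap('scene')
print('blue front edge z163', ray_z(s,(487,20),163), ray_z(s,(496,370),163))
print('handle', ray_z(s,(409,170),148), ray_z(s,(421,306),148))
print('mark', ray_z(s,(505,187),165))
print('carcass edge z180', ray_z(s,(543,20),180), ray_z(s,(537,360),180))
for p in [(134,264),(243,179),(390,294),(285,379)]: print('corner',p,ray_z(sc,p,180))
for c,n in [('wrist','drawer_handle'),('wrist','green_mark'),('scene','green_mark'),('side','green_mark'),('side','drawer_handle'),('scene','drawer_handle')]:
    snap(c); r=spotter.masks_of(c,n)
    if r:
        m=np.array(r[0]['mask']); y,x=np.where(m); print(c,n,r[0]['p'],x.min(),x.max(),y.min(),y.max(),x.mean(),y.mean())
# blue edge line
g=s['pixels'].astype(int); b=(g[...,0]>120)&(g[...,2]<60)&(g[...,1]<110)
y,x=np.where(b); 
P=[];Q=[]
for v in list(range(20,170,10))+list(range(210,360,10)):
    xx=np.where(b[v])[0]
    xx=xx[xx>475]
    if len(xx)>20: P.append(ray_z(s,(xx.min(),v),165)[:2]);Q.append(ray_z(s,(xx.max(),v),165)[:2])
for A in(P,Q):
    A=np.array(A); k=np.polyfit(A[:,1],A[:,0],1); print('edge x=',k[1],'+',k[0],'y', 'yaw',-np.arctan(k[0]))
print(s['T'])
E
```

```text
blue front edge z163 [607.9226505  126.89866344 163.        ] [645.32644326 -85.60498394 163.        ]
handle [578.12138801  49.43498066 148.        ] [593.72879316 -44.26120281 148.        ]
mark [629.76471561  42.4684071  165.        ]
carcass edge z180 [627.13292809 123.56555228 180.        ] [660.22377723 -64.29557831 180.        ]
corner (134, 264) [ 909.33225291 -112.82410044  180.        ]
corner (243, 179) [ 674.38005338 -148.97563968  180.        ]
corner (390, 294) [616.54837355 177.84957555 180.        ]
corner (285, 379) [826.2572902 188.126418  180.       ]
wrist drawer_handle 0.7 402 528 0 383 481.8546033430618 176.86080525338286
wrist green_mark 0.76 483 526 171 203 504.47162270183856 186.91207034372502
scene green_mark 0.48 399 443 295 350 421.4507936507936 322.084126984127
side drawer_handle 0.7 256 387 173 296 321.7707308182978 234.74394022234372
edge x= 630.670011322587 + -0.17457894873765517 y yaw 0.1728370975316646
edge x= 646.3057887270675 + -0.17295708589449144 y yaw 0.17126277225470873
[[ 9.99999234e-01  9.11036884e-04 -8.37311032e-04  5.24901985e+02]
 [ 5.86091779e-04 -9.44705608e-01 -3.27919151e-01  8.51809359e+01]
 [-1.08975887e-03  3.27918410e-01 -9.44705419e-01  3.75162247e+02]
 [ 0.00000000e+00  0.00000000e+00  0.00000000e+00  1.00000000e+00]]
```

```bash
python3 -m crank '{"slide":[[0,0,0],[0,0,0],[-0.003,0.02,0],[-0.003,0.021,0],[-0.003,0.021,0],[0,0,0]],"turn":[[0,0,-0.086],[0,0,-0.086],[0,0,0],[0,0,0],[0,0,0],[0,0,0]]}' -0.25
python3 - <<'E'
from h import *
st=telemetry.read_state(); print(st['ee_pos'],st['orientation'],st['width'])
s=snap('wrist','wrist1.png')
u=np.array([np.cos(.172),np.sin(.172)]);t=np.array([-u[1],u[0]])
p=st['ee_pos'][:2]; print('n,t',p@u,p@t)
for n in ['drawer_handle','green_mark']:
    print(n,[(x['p'],world(s,x['at'])) for x in spotter.search_frame('wrist',n)[:2]])
snap('side','side1.png')
E
```

```text
time: 2.5
ee_pos: [589.5, 1.7, 230.8]
orientation: [0.644, 0.765, 0.0, 0.0]
ft_force: [-0.1, -0.6, 0.1]
width: 32.3
[589.50596469   1.67218157 230.79671774] [6.43732487e-01 7.65250510e-01 2.33837864e-04 2.96368531e-04] 32.326249553583594
n,t 581.093668103441 -99.24831227155322
drawer_handle [(0.64, array([620.62466001,  55.92142269, 160.03714555]))]
green_mark []
```

View pics/wrist1.png

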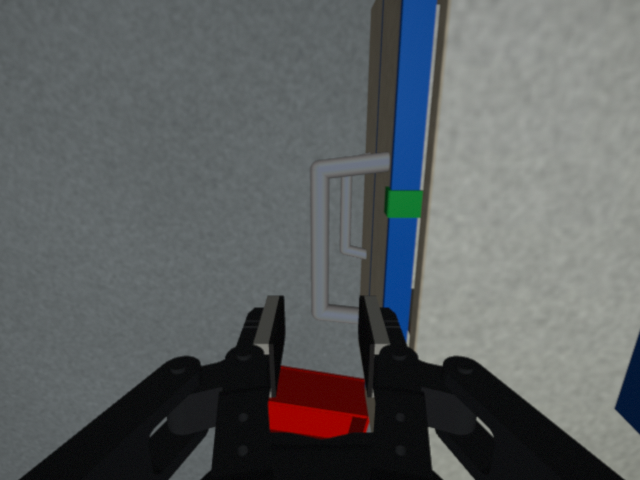

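View pics/side1.png

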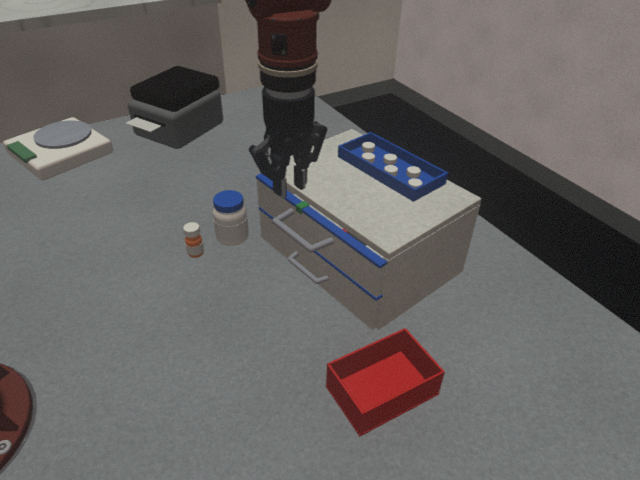

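Wrist view: handle bar from (319,165) to (321,316), finger midline at about x=321, so the jaws straddle the bar and the yaw looks right. Next I re-measure the bar.

```bash
python3 - <<'E'
from h import *
s=snap('wrist')
u=np.array([np.cos(.172),np.sin(.172)]);t=np.array([-u[1],u[0]])
for p in [(319.5,172),(321,312)]:
    P=ray_z(s,p,142); print(P,P[:2]@u,P[:2]@t)
for p in [(391,170),(387,300)]:
    P=ray_z(s,p,163); print('panel',P[:2]@u,P[:2]@t)
for p in [(404,203)]:
    P=ray_z(s,p,165); print('mark',P[:2]@u,P[:2]@t)
E
```

```text
[577.41402776  48.1365321  142.        ] 577.132675875225 -51.39999621768291
[595.45437791 -49.989127   142.        ] 578.1123119136344 -151.1654186882225
panel 617.9137421364544 -46.8155325730236
panel 620.5081077286552 -129.9273714011632
mark 626.2625432334654 -65.55847142987263
```

```bash
python3 -m crank '{"slide":[[-0.002,-0.002,0.03],[0,0,0.03],[0,0,0.02],[0,0,0],[0,0,0.012],[0,0,0.011],[0,0,0],[0,0,0]],"turn":[[0,0,0],[0,0,0],[0,0,0],[0,0,0],[0,0,0],[0,0,0],[0,0,0],[0,0,0]]}'
python3 - <<'E'
from h import *
snap('side','side2.png'); snap('wrist','wrist2.png')
E
```

```text
time: 3.55
ee_pos: [586.1, -0.6, 128.5]
orientation: [0.644, 0.765, 0.0, 0.0]
ft_force: [0.4, -0.2, 0.3]
width: 32.0
```

View pics/wrist2.png

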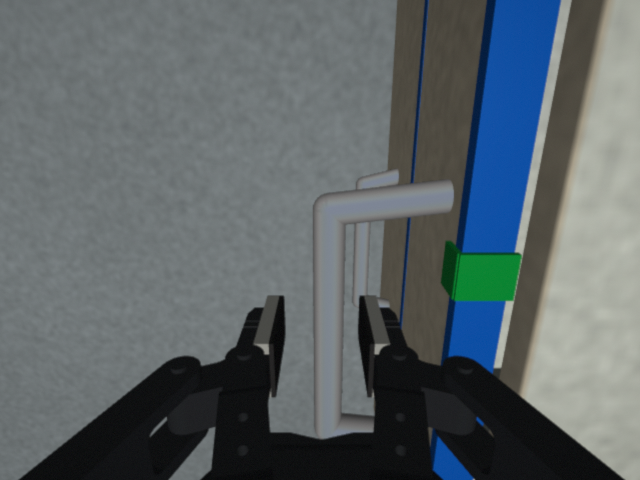

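View pics/side2.png

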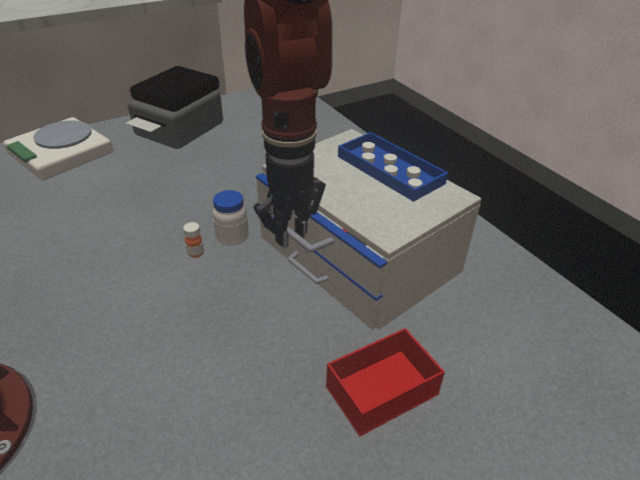

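The bar lies between the pads (bar x≈315-342, pads at 283 and 360). The force reading is near zero, so I close.

```bash
Z='';python3 -m crank '{"slide":[[0,0.002,0],[0,0,0],[0,0,0],[0,0,0],[0,0,0],[0,0,0]],"turn":[[0,0,0],[0,0,0],[0,0,0],[0,0,0],[0,0,0],[0,0,0]]}' -1
```

```text
time: 4.25
ee_pos: [588.8, -0.2, 128.9]
orientation: [0.644, 0.765, 0.001, 0.001]
ft_force: [1.2, 0.5, 5.1]
width: 9.8
```

```bash
python3 -m crank '{"slide":[[0,-0.008,0],[0,-0.016,0],[0,-0.02,0],[0,-0.02,0],[0,-0.02,0],[0,-0.02,0],[0,-0.016,0],[0,-0.008,0]],"turn":[[0,0,0],[0,0,0],[0,0,0],[0,0,0],[0,0,0],[0,0,0],[0,0,0],[0,0,0]]}'; python3 - <<'E'
from h import *
snap('side','side3.png');snap('scene','scene3.png')
print(telemetry.read_state()['ft_force'])
E
```

```text
time: 5.05
ee_pos: [461.3, -22.3, 128.9]
orientation: [0.644, 0.765, 0.0, 0.001]
ft_force: [2.7, 2.0, 4.5]
width: 9.7
[-2.16779719  0.48929094  9.48363174]
```

View pics/side3.png

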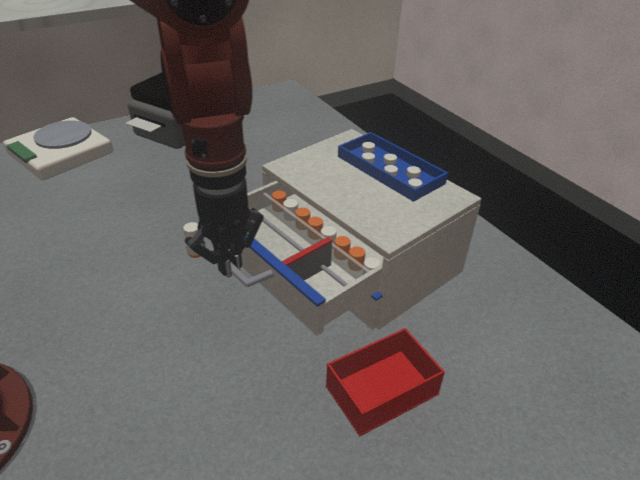

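View pics/scene3.png

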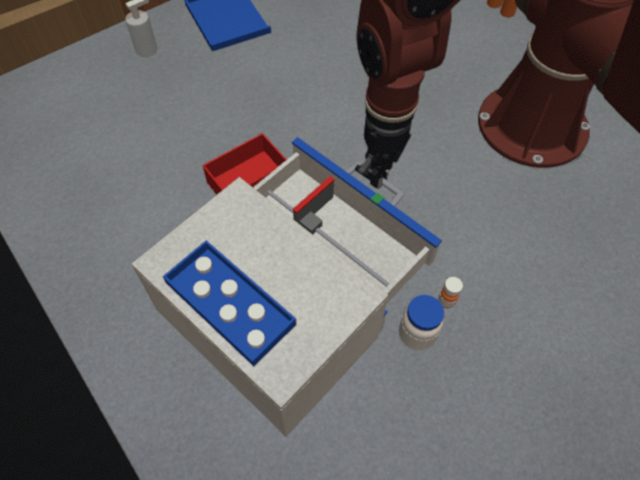

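Both views show the drawer well out with the plate upright, and the vial and jar clear. I pull gently on to the stop.

```bash
Zs='';python3 -m crank '{"slide":[[0,-0.006,0],[0,-0.004,0],[0,-0.003,0],[0,-0.001,0],[0,0,0]],"turn":[[0,0,0],[0,0,0],[0,0,0],[0,0,0],[0,0,0]]}'
python3 -m crank '{"slide":[[0,-0.002,0],[0,-0.001,0],[0,0,0]],"turn":[[0,0,0],[0,0,0],[0,0,0]]}'
```

```text
time: 5.65
ee_pos: [448.5, -24.5, 128.9]
orientation: [0.644, 0.765, 0.001, 0.001]
ft_force: [0.1, 2.3, 8.7]
width: 9.8
time: 5.95
ee_pos: [445.6, -25.0, 128.9]
orientation: [0.644, 0.765, 0.001, 0.001]
ft_force: [0.8, 1.1, 8.3]
width: 9.6
```

```bash
python3 -m crank '{"slide":[[0,-0.002,0],[0,0,0]],"turn":[[0,0,0],[0,0,0]]}'
python3 -m crank '{"slide":[[0,-0.002,0],[0,0,0]],"turn":[[0,0,0],[0,0,0]]}'
```

```text
time: 6.15
ee_pos: [443.7, -25.3, 128.9]
orientation: [0.644, 0.765, 0.001, 0.001]
ft_force: [0.7, 1.4, 8.2]
width: 9.8
time: 6.35
ee_pos: [442.4, -25.5, 128.9]
orientation: [0.644, 0.765, 0.001, 0.001]
ft_force: [4.8, 3.2, 4.9]
width: 9.7
```

```bash
python3 -m crank '{"slide":[[0,-0.002,0],[0,0,0]],"turn":[[0,0,0],[0,0,0]]}'
python3 -m crank '{"slide":[[0,-0.002,0],[0,0,0],[0,0,0]],"turn":[[0,0,0],[0,0,0],[0,0,0]]}'
```

```text
time: 6.55
ee_pos: [442.4, -25.6, 129.0]
orientation: [0.644, 0.765, 0.003, 0.002]
ft_force: [12.7, 5.5, -4.6]
width: 9.9
time: 6.85
ee_pos: [442.3, -25.6, 129.1]
orientation: [0.643, 0.766, 0.004, 0.003]
ft_force: [21.0, 8.1, -12.4]
width: 9.5
```

Stop reached: the force rises with no further motion. I relax most of the pull, open and lift.

```bash
python3 -m crank '{"slide":[[0,0.003,0],[0,0,0]],"turn":[[0,0,0],[0,0,0]]}'
python3 -m crank '{"slide":[[0,0,0],[0,0,0],[0,0,0],[0,0,0]],"turn":[[0,0,0],[0,0,0],[0,0,0],[0,0,0]]}' -0.3
python3 -m crank '{"slide":[[0,0,-0.015],[0,0,-0.03],[0,0,-0.04],[0,0,-0.03],[0,0,-0.015],[0,0,0]],"turn":[[0,0,0],[0,0,0],[0,0,0],[0,0,0],[0,0,0],[0,0,0]]}'
python3 - <<'E'
from h import *
u=np.array([np.cos(.172),np.sin(.172)]);t=np.array([-u[1],u[0]])
for c in ['wrist','side','scene']:
    s=snap(c,c+'4.png')
    for n in ['green_mark','pusher_top']:
        for x in spotter.search_frame(c,n)[:2]:
            P=world(s,x['at']); print(c,n,round(x['p'],2),P.round(1),(P[:2]@u).round(1),(P[:2]@t).round(1),proj(s,P).round())
E
```

```text
time: 7.05
ee_pos: [442.4, -25.6, 129.0]
orientation: [0.644, 0.765, 0.002, 0.001]
ft_force: [7.7, 3.9, 2.3]
width: 9.6
time: 7.45
ee_pos: [439.7, -25.9, 128.1]
orientation: [0.644, 0.765, -0.0, -0.0]
ft_force: [-1.1, -0.3, 0.3]
width: 29.9
time: 8.05
ee_pos: [441.2, -26.2, 260.2]
orientation: [0.644, 0.765, 0.001, 0.002]
ft_force: [0.3, -0.1, -0.5]
width: 29.9
wrist green_mark 0.79 [484.7  15.4 167.5] 480.2 -67.7 [398. 192.]
wrist green_mark 0.65 [582.4  29.6 106.4] 578.8 -70.5 [506. 179.]
wrist pusher_top 0.96 [572.7 -59.8 134.7] 554.0 -156.9 [474. 292.]
wrist pusher_top 0.67 [ 530.3 -299.8   39.9] 471.1 -386.2 [353. 420.]
side green_mark 0.68 [481.2  15.4 160.9] 476.7 -67.2 [232. 240.]
side green_mark 0.24 [ 604.1 -255.3   22.4] 551.4 -354.9 [381. 378.]
side pusher_top 0.93 [564.4 -67.6 136.5] 544.5 -163.2 [301. 263.]
side pusher_top 0.43 [482.8  14.2 163.5] 478.1 -68.7 [233. 239.]
scene pusher_top 0.91 [581.1 -58.2 130.6] 562.6 -156.8 [316. 202.]
```

View pics/wrist4.png

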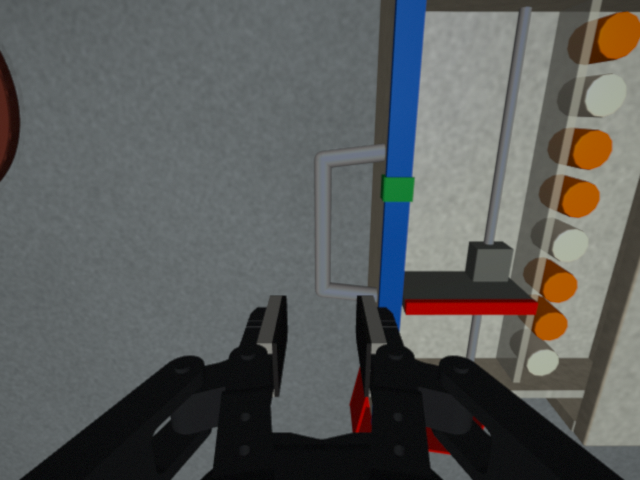

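View pics/scene4.png

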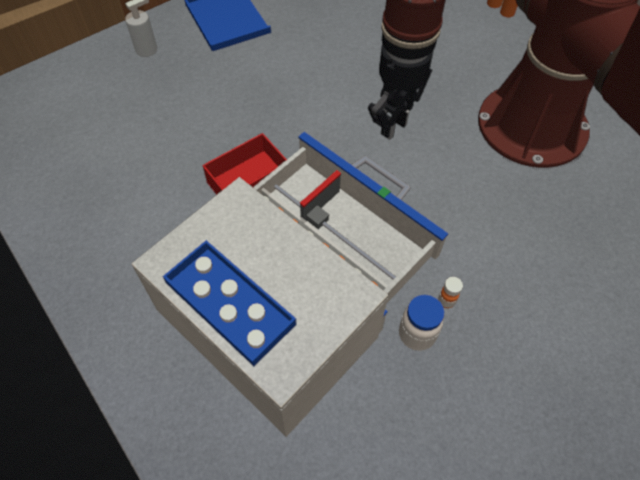

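View pics/side4.png

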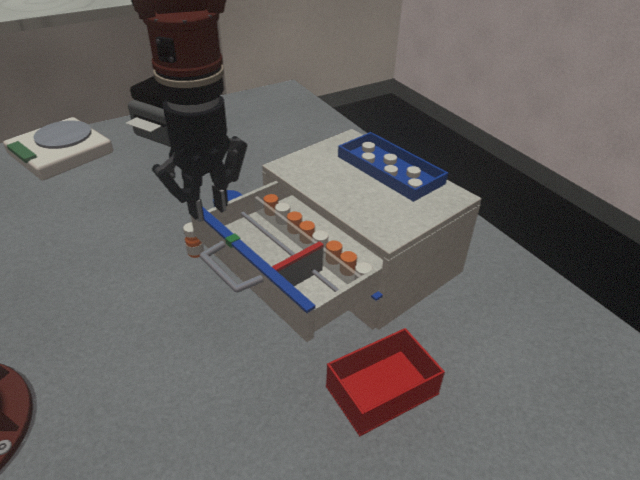

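```bash
python3 - <<'E'
from h import *
s=snap('wrist'); u=np.array([np.cos(.172),np.sin(.172)]);t=np.array([-u[1],u[0]])
def m(l,p,z):
    P=ray_z(s,p,z); print(l,p,(P[:2]@u).round(1),(P[:2]@t).round(1))
g=s['pixels'].astype(int)
def bbox(mask,win):
    a,b,c,d=win; y,x=np.where(mask[c:d,a:b]); return x+a,y+c
red=(g[...,2]>130)&(g[...,1]<70)&(g[...,0]<70)
x,y=bbox(red,(395,560,280,335))
for X in (410,430,460,490,520,530):
    yy=y[x==X]; print(X,yy.min(),yy.max()); m('redL',(X,yy.min()-.5),155.5); m('redR',(X,yy.max()+.5),155.5)
print('red x ends',x.min(),x.max()); 
m('red near',(x.min(),308),155.5);m('red far',(x.max(),307),155.5)
gr=(g[...,1]>110)&(g[...,2]<70)&(g[...,0]<90)
x,y=bbox(gr,(370,430,150,230)); print('green',x.min(),x.max(),y.min(),y.max())
m('mark',((x.min()+x.max())/2,(y.min()+y.max())/2),165)
m('mark top',(x.mean(),y.min()-.5),165);m('mark bot',(x.mean(),y.max()+.5),165)
b=(g[...,0]>120)&(g[...,2]<60)&(g[...,1]<110)
A=[]
for v in list(range(20,160,10))+list(range(215,290,10)):
    xx=np.where(b[v,370:430])[0]+370
    A.append(np.r_[ray_z(s,(xx.min(),v),163)[:2],ray_z(s,(xx.max(),v),163)[:2]])
A=np.array(A)
for i in (0,2):
    k=np.polyfit(A[:,i+1],A[:,i],1); print('yaw',-np.arctan(k[0]),'n',(A[:,i:i+2]@u).mean())
E
```

```text
410 307 317
redL (410, np.float64(306.5)) 495.2 -156.1
redR (410, np.float64(317.5)) 495.9 -165.5
430 306 317
redL (430, np.float64(305.5)) 510.1 -155.2
redR (430, np.float64(317.5)) 511.1 -165.5
460 306 317
redL (460, np.float64(305.5)) 532.5 -155.2
redR (460, np.float64(317.5)) 533.8 -165.4
490 306 317
redL (490, np.float64(305.5)) 555.0 -155.1
redR (490, np.float64(317.5)) 556.5 -165.4
520 306 317
redL (520, np.float64(305.5)) 577.4 -155.1
redR (520, np.float64(317.5)) 579.2 -165.4
530 306 317
redL (530, np.float64(305.5)) 584.8 -155.1
redR (530, np.float64(317.5)) 586.7 -165.3
red x ends 409 553
red near (np.int64(409), 308) 494.6 -157.4
red far (np.int64(553), 307) 602.3 -156.3
green 388 417 180 203
mark (np.float64(402.5), np.float64(191.5)) 481.2 -66.6
mark top (np.float64(402.15239477503627), np.float64(179.5)) 480.4 -58.8
mark bot (np.float64(402.15239477503627), np.float64(203.5)) 481.5 -74.5
yaw 0.17364167290612523 n 473.2754537751007
yaw 0.17264636966539565 n 488.65224123010324
```

Drawer confirmed out: the panel moved about 148 mm and the inner face is 151 mm before the carcass. Plate centre is at t=-160.3 and mark at t=-66.6, so about 94 mm of travel. I shut the fingers and go above the spot right of the plate.

```bash
python3 -m crank '{"slide":[[-0.01,0.012,0],[-0.022,0.026,0],[-0.025,0.032,0],[-0.022,0.027,0],[-0.012,0.018,0],[0,0,0],[0,0,0]],"turn":[[0,0,0],[0,0,0],[0,0,0],[0,0,0],[0,0,0],[0,0,0],[0,0,0]]}' -1
python3 - <<'E'
from h import *
u=np.array([np.cos(.172),np.sin(.172)]);t=np.array([-u[1],u[0]])
st=telemetry.read_state(); p=st['ee_pos']; print(p[:2]@u,p[:2]@t,p[2],st['width'])
snap('wrist','wrist5.png')
E
```

```text
time: 9.25
ee_pos: [568.7, -95.8, 257.6]
orientation: [0.644, 0.765, -0.0, -0.001]
ft_force: [-0.6, -0.1, 0.2]
width: 0.2
543.8734151819721 -191.68346635149814 257.6126279098905 0.20483044435017128
```

View pics/wrist5.png

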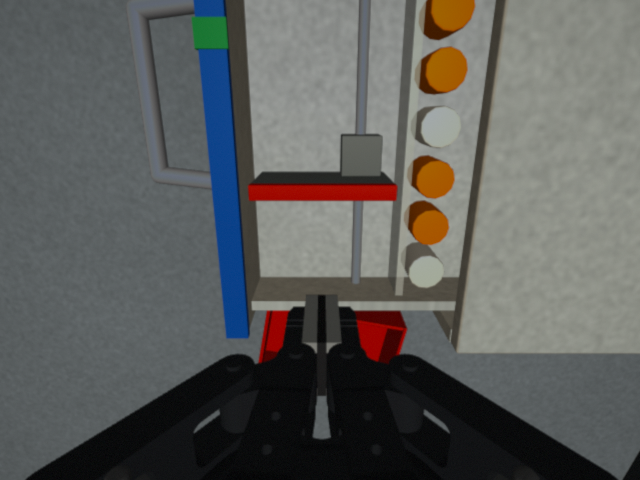

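The wrist view shows the shut fingers over the empty bay right of the plate (red edge at rows 185-200). I descend to z≈125.

```bash
python3 -m crank '{"slide":[[0,0,0.015],[0,0,0.03],[0,0,0.03],[0,0,0.025],[0,0,0.015],[0,0,0.01],[0,0,0.007],[0,0,0]],"turn":[[0,0,0],[0,0,0],[0,0,0],[0,0,0],[0,0,0],[0,0,0],[0,0,0],[0,0,0]]}'
python3 - <<'E'
from h import *
u=np.array([np.cos(.172),np.sin(.172)]);t=np.array([-u[1],u[0]])
st=telemetry.read_state(); p=st['ee_pos']; print(p[:2]@u,p[:2]@t,p[2],st['width'])
snap('wrist','wrist6.png');snap('side','side6.png')
E
```

```text
time: 10.1
ee_pos: [568.6, -95.6, 126.1]
orientation: [0.644, 0.765, -0.0, -0.0]
ft_force: [0.3, 0.9, 0.1]
width: -0.3
543.8669758653937 -191.5032446374765 126.13517848768252 -0.2981478784822387
```

View pics/wrist6.png

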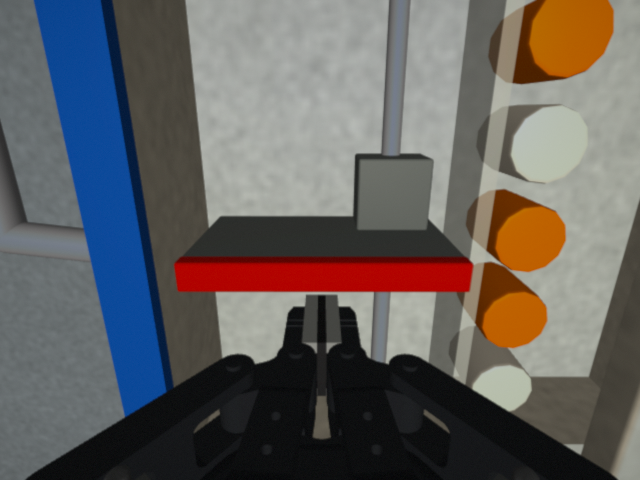

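View pics/side6.png

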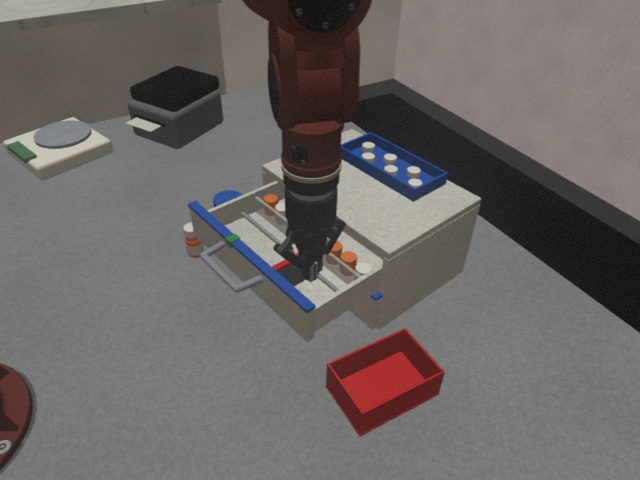

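Fingers are in the bay just right of the plate and touching nothing. I push left about 95 mm, then measure.

```bash
python3 -m crank '{"slide":[[0.008,0,0],[0.008,0,0],[0.014,0,0],[0.014,0,0],[0.014,0,0],[0.014,0,0],[0.014,0,0],[0.008,0,0]],"turn":[[0,0,0],[0,0,0],[0,0,0],[0,0,0],[0,0,0],[0,0,0],[0,0,0],[0,0,0]]}'
python3 -m crank '{"slide":[[0,0,0],[0,0,0]],"turn":[[0,0,0],[0,0,0]]}'
cat > m.py <<'E'
from h import *
import sys
u=np.array([np.cos(.173),np.sin(.173)]);t=np.array([-u[1],u[0]])
st=telemetry.read_state(); p=st['ee_pos']; print('tcp',p[:2]@u,p[:2]@t,p[2],st['width'],'f',st['ft_force'][:2]@u,st['ft_force'][:2]@t)
tag=sys.argv[1]
s=snap('wrist','wrist%s.png'%tag);snap('side','side%s.png'%tag);snap('scene','scene%s.png'%tag)
g=s['pixels'].astype(int)
def comps(mask):
    n,l,stt,c=cv2.connectedComponentsWithStats(mask.astype(np.uint8)); i=1+np.argmax(stt[1:,4]); return np.where(l==i)
y,x=comps((g[...,2]>130)&(g[...,1]<70)&(g[...,0]<70))
print('red',x.min(),x.max(),y.min(),y.max())
for X in np.linspace(x.min()+15,x.max()-15,4).astype(int):
    yy=y[x==X]; a=ray_z(s,(X,yy.min()-.5),155.5)[:2];b=ray_z(s,(X,yy.max()+.5),155.5)[:2]
    print('red',(a@u).round(1),'L',(a@t).round(1),'R',(b@t).round(1),'mid',((a+b)/2@t).round(1))
try:
    y,x=comps((g[...,1]>110)&(g[...,2]<70)&(g[...,0]<90)); print('green',x.min(),x.max(),y.min(),y.max())
    xm=(x.min()+x.max())/2
    top=np.array([y[x==X].min() for X in np.unique(x)]); print(np.median(top))
    yy=y[abs(x-xm)<3]
    a=ray_z(s,(xm,yy.min()-.5),165)[:2];b=ray_z(s,(xm,yy.max()+.5),165)[:2]
    print('mark n',(a@u).round(1),'L',(a@t).round(1),'R',(b@t).round(1),'mid',((a+b)/2@t).round(1))
except Exception as e: print(e)
E
python3 m.py 7
```

```text
time: 11.0
ee_pos: [553.2, -2.1, 126.9]
orientation: [0.643, 0.765, -0.0, 0.001]
ft_force: [1.5, -7.3, 4.5]
width: 0.1
time: 11.2
ee_pos: [553.3, -2.9, 126.9]
orientation: [0.643, 0.765, -0.0, 0.001]
ft_force: [1.1, -6.5, 4.1]
width: 0.2
tcp 544.5587682418378 -98.1497019422522 126.85416219299448 0.2337013528776312 f 0.007683289851704733 -6.616752413792975
red 178 463 300 326
red 499.8 L -76.0 R -86.9 mid -81.5
red 529.4 L -76.0 R -86.9 mid -81.4
red 559.0 L -76.0 R -86.9 mid -81.4
red 588.7 L -76.0 R -86.9 mid -81.4
green 83 151 267 312
268.0
mark n 481.2 L -59.6 R -75.5 mid -67.6
```

View pics/wrist7.png

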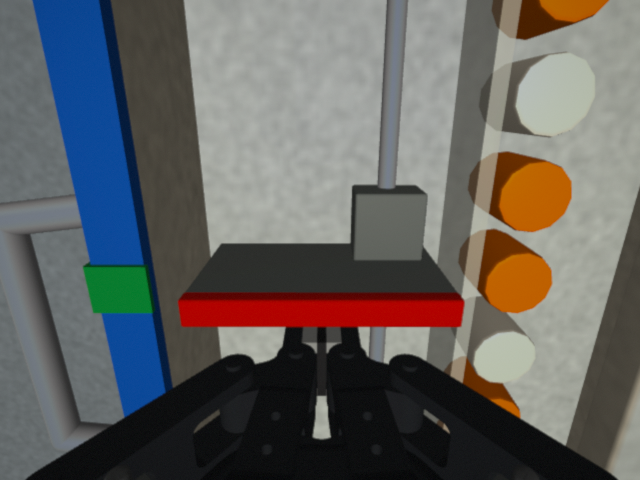

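View pics/scene7.png

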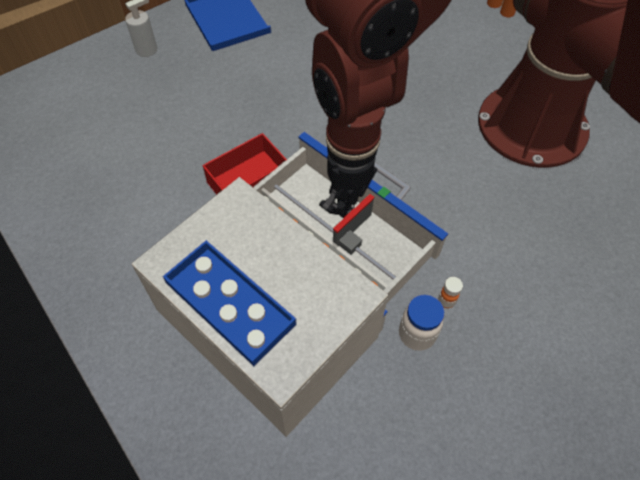

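Plate mid t=-81.4, mark t=-67.6: 13.8 mm to go. The red edge (rows 300-326) and the mark (267-312) agree with that by eye.

```bash
python3 -m crank '{"slide":[[0.004,0,0],[0.005,0,0],[0.003,0,0],[0.002,0,0],[0,0,0],[0,0,0]],"turn":[[0,0,0],[0,0,0],[0,0,0],[0,0,0],[0,0,0],[0,0,0]]}'
python3 m.py 8
```

```text
time: 11.95
ee_pos: [551.0, 10.4, 126.8]
orientation: [0.644, 0.765, -0.0, 0.001]
ft_force: [1.3, -8.2, 4.3]
width: -0.2
tcp 544.561554336215 -84.63002309180874 126.83828261830524 -0.2486414200645263 f -0.1690863075115388 -8.327591111772794
red 178 463 300 326
red 499.8 L -62.5 R -73.4 mid -67.9
red 529.5 L -62.5 R -73.4 mid -67.9
red 559.1 L -62.5 R -73.4 mid -67.9
red 588.7 L -62.5 R -73.4 mid -67.9
green 92 157 307 348
307.0
mark n 481.2 L -59.8 R -75.8 mid -67.8
```

View pics/wrist8.png

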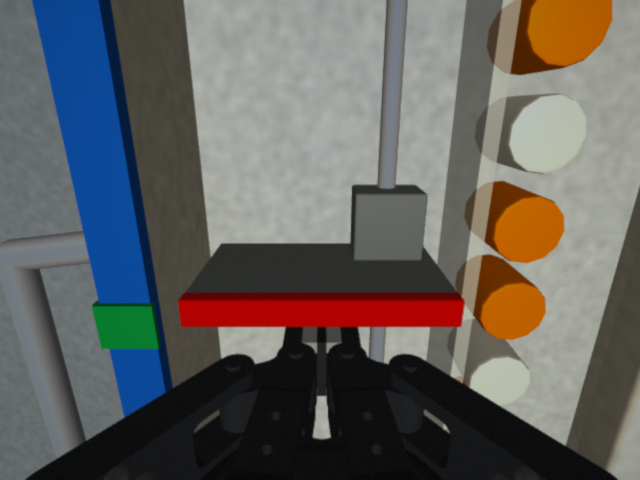

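View pics/scene8.png

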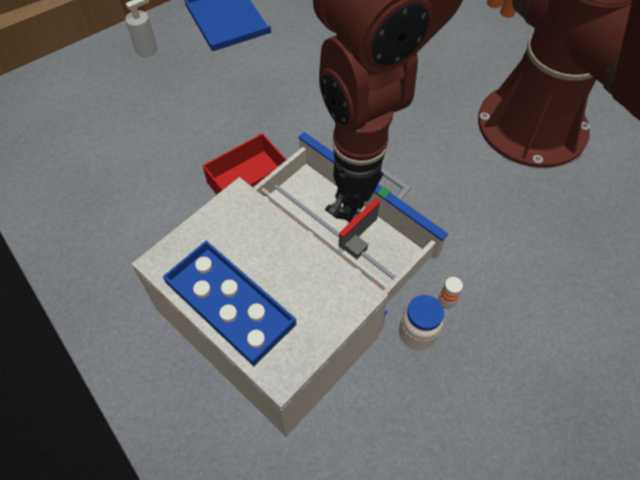

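View pics/side8.png

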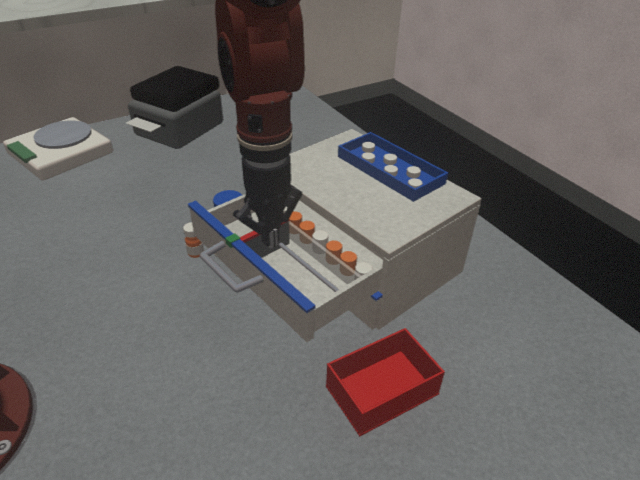

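```bash
python3 -m crank '{"slide":[[0,0,0],[0,0,0],[0,0,0],[0,0,0],[0,0,0]],"turn":[[0,0,0],[0,0,0],[0,0,0],[0,0,0],[0,0,0]]}'
python3 m.py 9 && python3 - <<'E'
from h import *
for c,n in [('scene','vial'),('scene','jar'),('scene','bin'),('side','vial'),('side','bin')]:
    s=snap(c); print(c,n,[world(s,x['at']).round(1) for x in spotter.search_frame(c,n)[:1]])
print(close_job())
E
```

```text
time: 12.6
ee_pos: [551.1, 10.3, 126.9]
orientation: [0.644, 0.765, -0.0, 0.001]
ft_force: [1.2, -6.6, 4.2]
width: 0.0
tcp 544.6287884135679 -84.7078000736654 126.88463489524332 0.013171867277390002 f 0.03370617453273443 -6.67259481044573
red 178 463 300 326
red 499.8 L -62.6 R -73.4 mid -68.0
red 529.5 L -62.6 R -73.5 mid -68.0
red 559.1 L -62.6 R -73.5 mid -68.0
red 588.7 L -62.6 R -73.5 mid -68.0
green 92 157 307 348
307.0
mark n 481.2 L -59.9 R -75.5 mid -67.7
scene vial [array([477. , 206.3,  61.4])]
scene jar [array([569.3, 220. ,  96.1])]
scene bin [array([ 596.3, -296.9,   19.2])]
side vial [array([455.6, 186.9,  39.1])]
side bin [array([ 602.1, -257.4,   22. ])]
the job is handed in; nothing more can be done
None
```

The drawer is out at its stop, and the shut fingers are holding the pusher plate at the green mark. I handed the job in at about 13 s of the 51 s allowed.

- **Drawer:** I gripped the handle and pulled until the force rose to about 25 N with no further motion. In the wrist picture the panel had moved about 148 mm, and its inner face stood about 151 mm before the carcass. The drawer was still there in the last picture.
- **Plate:** I pushed it about 93 mm to the left with the shut fingers. The last check put the plate middle within 0.3 mm of the mark middle. It was steady, pressing on the fingers with about 7 N, which fits the spring.
- **Vial, jar and bin:** I never touched them.
    - The vial and jar were found within about 8 mm of their first places, which is the networks' noise.
    - The scene camera put the bin about 14 mm from its first place. The gripper partly hides the bin in that view, and the side camera put it within about 2 mm, so I take it as unmoved.

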